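# Clear the gauge tester: clamp back, finished units into the tote

## Task

Collect the three finished, green-capped gauge units into the blue tote: two stand in the tester's steel catch tray and one is still held in the check nest. Swing the nest's toggle clamp over centre and fully back before taking that unit out, and leave it back. Stand all three upright on the tote's floor, set down gently rather than dropped; leave the red-capped reject where it stands in the tray, and do not push or tip the unit already in the tote.

Things in the scene. Friction and masses are not known exactly. Their poses are not given: they have to be found in the camera images.
- unit_a: finished gauge unit: green square foot 56 x 56 x 14 mm, white column above it 26 (its x) x 34 (its y) x 66 mm with thin coloured stripes, and a round green cap (diameter 20, 8 high) on top; 88 mm tall, 130 g, bottom-heavy. Origin at the centre of the foot's underside, z up through the cap. Starts in the catch tray
- unit_b: finished unit identical to unit_a, starts in the catch tray; same origin and axes
- unit_c: finished unit identical to unit_a, starts seated in the check nest under the clamp, its axes within 2 degrees of the nest's; same origin and axes
- reject: rejected unit, same shape as unit_a but with a red cap; stands in the catch tray; same origin and axes. To be left alone
- stowed: finished unit identical to unit_a, already standing in the tote; same origin and axes. To be left alone
- tester: fixed white bench tester, 320 mm tall, with an open steel catch tray before it. Origin at bench height under the tray's centre. Tray 310 (x) x 180 (y) mm, walls 5 mm thick, 25 high, floor 5 mm above the bench; its units stand in a row along x, about 90 mm apart. The cabinet (360 x 280 mm) begins 155 mm from the origin towards -y; a chute up to 75 mm high fills the gap
- nest: check nest, fixed to the bench: aluminium plate 185 x 85 x 10 mm. Origin at bench height under the centre of the seat, where the unit stands on the plate (foot 10 mm above the bench) between three rails 6 mm high with 2 mm play; the clamp stands on its +x side
- clamp (a joint): toggle clamp of the nest, hinged about the nest's y axis at point clamp_hinge. 0 rad: clamped, its rubber foot on the rim of the unit's foot and its handle nearly upright; grows as the handle swings away from the unit towards the nest's +x; 1.25 rad is fully back. It stays back by its own weight once well past upright
- clamp_hinge (a point): the clamp's hinge axis, 60 mm from the nest's origin along the nest's +x, 30 mm above the bench
- clamp_ball (a point): centre of the blue ball knob (diameter 24 mm) on top of the clamp's 10 mm thick steel handle; 89 mm from the hinge axis. With the clamp on, it lies 48 mm from the nest's origin along its +x, 118 mm above the bench; fully back, 140 mm along its +x and 69 mm above the bench
- tote: open blue plastic tote, fixed, 310 (x) x 210 (y) x 70 mm high outside, walls 5 mm, inner floor 5 mm above the bench. Origin under its centre at bench height. One unit already stands in its +y half; the -y half is empty
There are look-alikes about, which are no part of the job. What is shaped like the unit_c but orange or yellow is not meant.

How it is judged:
On the way:
1. the toggle clamp is swung back (past 0.9 rad) while unit_c still stands in the nest (value of joint clamp above 0.9 rad and distance between unit_c and nest below 0.025 m), for 0.2 s.
At the end, for the whole second after the job is handed in: unit_a, unit_b and unit_c stand at rest on the tote's floor (inside its walls, feet within 7 mm of the floor, within 0.12 rad of upright, slower than 0.02 m/s); the clamp is past 0.9 rad; reject and stowed are upright within 0.12 rad and within 50 mm of where they started (x of unit_a in the frame of tote between -0.15 and 0.15 m and y of unit_a in the frame of tote between -0.1 and 0.1 m and z of each of unit_a, unit_b, unit_c in the frame of tote below 0.012 m and angle between each of unit_a, unit_b, unit_c, reject, stowed's own z axis and vertical below 0.12 rad and linear speed of each of unit_a, unit_b, unit_c below 0.02 m/s and x of unit_b in the frame of tote between -0.15 and 0.15 m and y of unit_b in the frame of tote between -0.1 and 0.1 m and x of unit_c in the frame of tote between -0.15 and 0.15 m and y of unit_c in the frame of tote between -0.1 and 0.1 m and value of joint clamp above 0.9 rad and distance of each of reject, stowed from where it was at the start of the episode below 0.05 m); the robot touches nothing.
It fails at once if the red-capped reject is moved more than 50 mm or tipped over (distance of reject from where it was at the start of the episode above 0.05 m or angle between reject's own z axis and vertical above 0.6 rad).
It fails at once if the unit already in the tote is moved more than 50 mm or tipped over (distance of stowed from where it was at the start of the episode above 0.05 m or angle between stowed's own z axis and vertical above 0.6 rad).
It fails at once if unit_a is dropped into the tote (faster than 0.6 m/s with its foot less than 60 mm above the bench there) (x of unit_a in the frame of tote between -0.15 and 0.15 m and y of unit_a in the frame of tote between -0.1 and 0.1 m and z of unit_a in the frame of tote below 0.06 m and linear speed of unit_a above 0.6 m/s).
It fails at once if unit_b is dropped into the tote (faster than 0.6 m/s with its foot less than 60 mm above the bench there) (x of unit_b in the frame of tote between -0.15 and 0.15 m and y of unit_b in the frame of tote between -0.1 and 0.1 m and z of unit_b in the frame of tote below 0.06 m and linear speed of unit_b above 0.6 m/s).
It fails at once if unit_c is dropped into the tote (faster than 0.6 m/s with its foot less than 60 mm above the bench there) (x of unit_c in the frame of tote between -0.15 and 0.15 m and y of unit_c in the frame of tote between -0.1 and 0.1 m and z of unit_c in the frame of tote below 0.06 m and linear speed of unit_c above 0.6 m/s).
It also fails if it takes over 72 s, if anything falls off the work surface, if the arm or the gripper's body presses on something with over 40 N, if the wrist force passes 120 N, or if a joint passes its speed limit or range.

## Robot

A 6-joint arm with a two-finger parallel gripper is mounted at the origin on the work surface. World frame = base frame: x ahead of the robot, y to its left, z up, the work surface at z = 0. Lengths are in m, angles in rad, forces in N, time in s.
With the tool pointing down it reaches from about 0.35 to 0.85 m from the base axis. Payload 8.1 kg.
Tool frame: the origin (TCP) lies at the very end of the fingers, on their centre line; the grasp point (between the pads) lies 19 mm behind it; z points along the fingers, y is the line along which they close (so a half turn about z gives the same grasp; the last joint's range is limited). The gripper opens to 93 mm and grips with 3 to 60 N. Pads are 15 mm wide; open, the fingers measure 128 mm over their backs; the gripper's body (75 mm by 188 mm) begins 65 mm behind the grasp point.
Start: joints at [-1.243, 0.13, 1.488, -0, 1.523, -0.085], TCP at [0.241, -0.55, 0.219] pointing down, gripper open.
Joint ranges: [-2.96, 2.96], [-0.89, 2.26], [0.02, 2.5], [-1.34, 4.48], [0, 2.73], [-2.66, 2.66]. Speed limits (rad/s): [2.39, 2.39, 2.79, 3.14, 3.14, 3.14].

## Interface

Orientations are given as a rotation vector (axis times angle).
In Python, from plant import robot, imaging gives the robot as it stands.
- The arm moves only by the tool jog_arm, never from a script. Its argument "rows" is a list of rows, each a list of 2 entries, a list of its own where there are three numbers: the shift along the tool's x, y, z each as a share of 0.2 m, from -1 to 1, then the turn, a rotation vector about the tool's x, y, z each as a share of pi/2 rad, from -1 to 1. A call has 1 to 5 rows; each row is the pose to reach, as a shift and turn from the pose commanded when the call began, along the tool's axes at that moment; what a row does not reach only later rows make up. A row lasts 1/10 s, in which the tool goes at most 50 mm and 8.59 degrees, less where a joint would pass 70% of its speed; a pose out of reach is approached as far as the arm can. A call with a number of a shift or a turn outside -1 to 1 is refused whole. A call with a gripper value outside its range is refused whole. "hand" is the closure, from -1 (fully open) to 1 (shut), set as the call begins (left out, the last holds). The fingers move at their own pace and stop on an object; "squeeze" is the grip in N (left out, the last holds). Time passes only in rows, so rows that repeat a pose let the fingers close. It gives the time, the measured TCP pose, the force, the opening and the grip force at its end, in the units of the state.
- robot.read_state(): the state, without advancing time (a new reading comes with each control period).
- imaging.read_camera(name): name is "scene" or "side" or "wrist"; returns a dict with "frame" (384x512x3 uint8, red, green, blue), "vertical_fov" (degrees; the focal length in pixels is half the picture's height over the tangent of half this angle, whatever the lens; pixels are square), "cx", "cy" (the principal point, pixels), "k1" (the pictures are not rectified: a ray, as slopes to the right and down, at radius r is drawn at 1 + k1 r^2 times it, then the intrinsics apply), "R" (3x3) and "t" (3): a world point X has camera coordinates R X + t. Camera axes: x right, y down, z forward; pixel columns grow to the right and rows downward; lengths in m; the calibration is good to about 2 mm. A picture is of the moment at which its call begins. There is no depth.
- robot.close_job(): hands the job in; it is judged then, once.
The state is a dict: "t": time; "q": joint angles; "dq": joint speeds; "joint_torque": joint torques, N m; "tool_pos": TCP position; "orientation": TCP orientation; "force": force on the tool from outside, world axes, zero at the start; "wrist_torque": the same for the moment, N m; "opening": finger opening in m; "gripper_force": force on a finger pad.
Only numpy, scipy, OpenCV 4.12 (cv2) and the standard library are available. Lean on these libraries where they do the work, as an engineer would, in place of code of your own. Each camera call takes 0.05 s, during which the arm holds its last target. There are 200 camera calls.

## Working session

There is one attempt and no reset: what is moved stays moved. The work goes in short steps, Python scripts to look and compute and a tool call to move; the robot and the scene stay as the last step left them, time stands still between calls to the robot, and variables do not carry over. Pictures are saved under pics/ and viewed, at most 10 in all, crops included, and the job is handed in when it is done.

Besides the shell and the picture viewer there is one more tool, called after "Request:" by a JSON object that holds its "method" and its "body", one argument or row to a line. jog_arm: Moves the arm, as the interface text tells. Its arguments: {"type":"object","properties":{"rows":{"type":"array"},"hand":{"type":"number"},"squeeze":{"type":"number"}},"required":["rows"]}

```bash
ls; mkdir -p pics; cat > h.py <<'E'
import numpy as np, cv2
from plant import robot, imaging
def cam(n):
    c=imaging.read_camera(n); c['f']=c['frame'].shape[0]/2/np.tan(np.radians(c['vertical_fov'])/2); return c
def ray(c,u,v):
    f=c['f']; K=np.array([[f,0,c['cx']],[0,f,c['cy']],[0,0,1]])
    p=cv2.undistortPoints(np.array([[[u,v]]],float),K,np.array([c['k1'],0,0,0,0.]))[0,0]
    R=np.array(c['R']);t=np.array(c['t'])
    return -R.T@t, R.T@np.array([p[0],p[1],1])
def onz(c,u,v,z):
    o,d=ray(c,u,v); return o+d*(z-o[2])/d[2]
def proj(c,X):
    p=np.array(c['R'])@np.array(X)+np.array(c['t']); x=p[:2]/p[2]; x=x*(1+c['k1']*(x@x)); return c['f']*x+[c['cx'],c['cy']]
def save(n,img): cv2.imwrite('pics/'+n,cv2.cvtColor(img,cv2.COLOR_RGB2BGR))
def blobs(c,lo,hi,amin=15):
    h=cv2.cvtColor(c['frame'],cv2.COLOR_RGB2HSV); m=cv2.inRange(h,np.array(lo),np.array(hi))
    n,l,s,ce=cv2.connectedComponentsWithStats(m)
    return [(ce[i].round(1).tolist(),s[i].tolist()) for i in range(1,n) if s[i][4]>=amin]
E
python3 - <<'E'
from h import *
import pickle
cs={n:cam(n) for n in('scene','side','wrist')}
pickle.dump(cs,open('c0.pkl','wb'))
for n,c in cs.items():
    o,d=ray(c,c['cx'],c['cy']); print(n,c['f'],c['k1'],o.round(3),(d/np.linalg.norm(d)).round(3))
save('a.png',cv2.resize(cs['scene']['frame'],(800,600)));save('b.png',cv2.resize(cs['side']['frame'],(800,600)))
print(robot.read_state())
E
```

```text
pics
scene 443.7896257057327 -0.002877980298225776 [1.49  0.081 0.848] [-0.784 -0.032 -0.62 ]
side 461.19921975331584 -0.109223337517839 [0.113 0.992 0.869] [ 0.339 -0.735 -0.587]
wrist 271.86579298238695 -0.04550805064363451 [ 0.303 -0.521  0.384] [-0.227 -0.097 -0.969]
{'t': 0.15, 'q': array([-1.24345789e+00,  1.30975820e-01,  1.48902235e+00, -1.75277845e-05,
        1.52301937e+00, -8.53937201e-02]), 'dq': array([-0.00144196, -0.00190793, -0.00342386, -0.00066581,  0.0003009 ,
        0.00073308]), 'joint_torque': array([ 1.26040424e-03, -5.60476720e+01, -4.92334628e+01,  7.68941967e-02,
        3.05822049e-02, -1.00801888e-04]), 'tool_pos': array([ 0.24054318, -0.54918865,  0.21783924]), 'orientation': array([-3.07355160e+00, -6.43438199e-01,  2.97267488e-04]), 'force': array([-0.34992933, -0.01723224, -0.58752068]), 'wrist_torque': array([0.02792028, 0.00948164, 0.02550188]), 'gripper_force': 0.0, 'opening': 0.09288828318040233}
```

View pics/a.png

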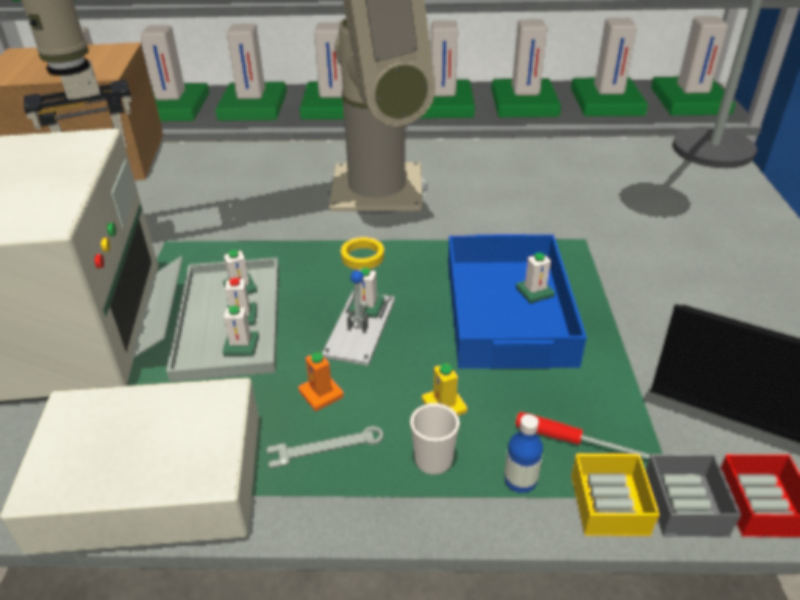

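View pics/b.png

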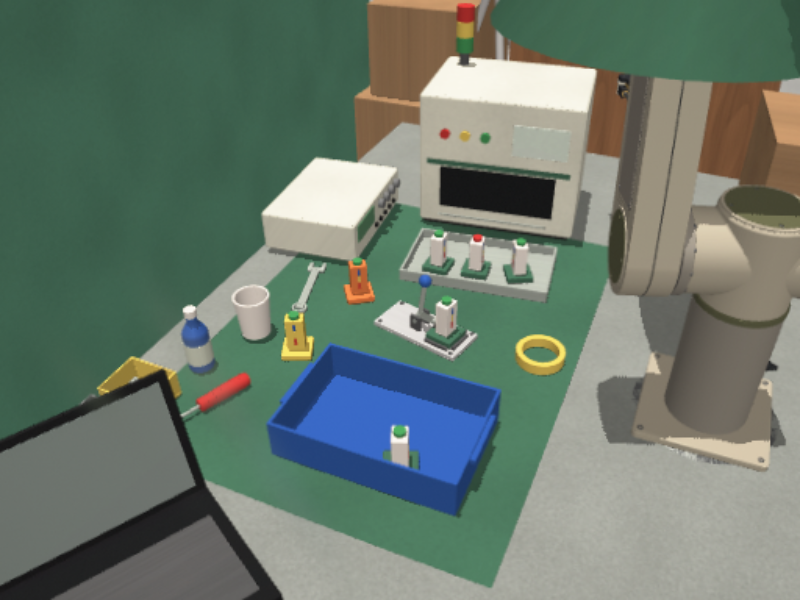

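Scene view (800x600): the green caps in the tray are at (235,255) and (236,312), with the red reject between them at (235,283). The nest unit is at (366,272), its clamp ball at (357,278), and the stowed unit at (540,258). The orange (320,378) and yellow (446,388) units are look-alikes. Side view: tray caps are at (438,233) green, (478,238) red and (521,242) green. The nest cap is at (446,301), the ball at (425,281) and the stowed cap at (400,431). So a and b are the two outer tray units and c is the white unit in the nest. I'll confirm this in a crop while measuring.

```bash
python3 - <<'E'
from h import *
import pickle
cs=pickle.load(open('c0.pkl','rb'))
for n in('scene','side'):
    c=cs[n]; print(n)
    for nm,lo,hi,z in(('green',(50,140,90),(75,255,255),.089),('ball',(105,120,60),(125,255,255),.118),('red',(0,150,90),(6,255,255),.089)):
        for ce,s in blobs(c,lo,hi,8):
            if s[4]<900: print(nm,ce,s[2:],onz(c,*ce,z).round(3))
c=cs['side']
for nm,p,z in(('tote',[(335,349),(499,389),(459,508),(271,427)],.07),('tray',[(416,230),(557,262),(548,298),(402,268)],.025),('nest',[(401,303),(477,335),(459,355),(375,322)],.01)):
    print(nm,[onz(c,u*.64,v*.64,z)[:2].round(3).tolist() for u,v in p])
c2=cs['scene']
for nm,p,z in(('tote',[(448,236),(556,235),(583,337),(457,340)],.07),('tray',[(176,262),(278,258),(275,372),(170,376)],.025),('nest',[(352,290),(395,296),(368,362),(324,353)],.01)):
    print(nm,[onz(c2,u*.64,v*.64,z)[:2].round(3).tolist() for u,v in p])
save('crop.png',cv2.resize(c['frame'][140:300,170:370],(800,640))[:600])
E
```

```text
scene
green [336.4, 64.6] [43, 24, 685] [-0.296  0.396  0.089]
green [390.9, 64.2] [47, 23, 673] [-0.293  0.622  0.089]
green [441.9, 62.9] [44, 24, 553] [-0.3    0.834  0.089]
green [159.9, 66.7] [43, 24, 626] [-0.299 -0.35   0.089]
green [204.3, 67.1] [27, 23, 410] [-0.288 -0.159  0.089]
green [290.2, 66.2] [32, 23, 434] [-0.286  0.202  0.089]
green [115.6, 66.6] [32, 23, 385] [-0.306 -0.542  0.089]
green [70.5, 146.0] [4, 7, 22] [ 0.315 -0.527  0.089]
green [148.7, 161.5] [4, 4, 14] [ 0.404 -0.258  0.089]
green [345.0, 163.8] [5, 3, 13] [0.422 0.325 0.089]
green [233.2, 173.2] [5, 4, 12] [ 0.465 -0.001  0.089]
green [149.3, 198.0] [5, 3, 13] [ 0.575 -0.223  0.089]
green [202.3, 227.9] [6, 5, 26] [ 0.692 -0.067  0.089]
green [285.1, 235.4] [7, 6, 30] [0.719 0.137 0.089]
ball [483.7, 35.4] [28, 64, 692] [-0.533  1.088  0.118]
ball [227.9, 176.8] [7, 8, 43] [ 0.521 -0.012  0.118]
ball [335.9, 287.1] [21, 21, 349] [0.899 0.232 0.118]
ball [331.5, 312.1] [18, 7, 38] [0.96  0.215 0.118]
red [62.9, 166.6] [6, 8, 38] [ 0.427 -0.512  0.089]
red [149.8, 179.5] [6, 4, 19] [ 0.493 -0.238  0.0
[... 207 characters left out ...]
0.278 0.118]
red [297.7, 7.5] [12, 12, 131] [ 1.135 -1.96   0.089]
red [284.2, 85.1] [6, 5, 25] [ 0.756 -0.723  0.089]
red [305.0, 151.8] [5, 5, 23] [ 0.499 -0.242  0.089]
red [229.5, 182.5] [2, 4, 8] [0.647 0.009 0.089]
red [142.9, 249.7] [34, 24, 282] [0.716 0.352 0.089]
tote [[0.612, 0.173], [0.322, 0.158], [0.3, 0.403], [0.615, 0.375]]
tray [[0.668, -0.319], [0.339, -0.313], [0.323, -0.178], [0.635, -0.164]]
nest [[0.595, -0.067], [0.421, -0.03], [0.432, 0.038], [0.616, 0.009]]
tote [[0.324, 0.16], [0.323, 0.375], [0.627, 0.369], [0.634, 0.16]]
tray [[0.345, -0.397], [0.333, -0.188], [0.663, -0.145], [0.673, -0.321]]
nest [[0.422, -0.031], [0.441, 0.054], [0.624, 0.009], [0.601, -0.069]]
```

View pics/crop.png

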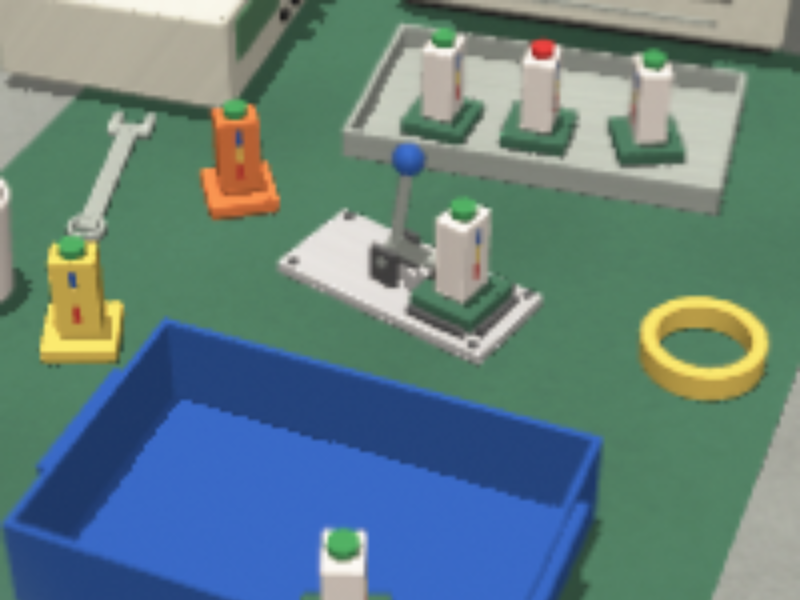

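The crop confirms it: the units meant are the white, green-capped ones at (443,40) and (655,60) in the tray and (463,208) in the nest. The reject, at (542,48), stands between the two tray units.

```bash
cat >> h.py <<'E'
from scipy.spatial.transform import Rotation as Ro
def toolR(s=None):
    s=s or robot.read_state(); return Ro.from_rotvec(s['orientation']).as_matrix()
def go(X,yaw=None,s=None):
    """shift shares to world TCP X (m), turn share about tool z so that tool y points along world yaw (mod pi); tool kept vertical"""
    s=s or robot.read_state(); R=toolR(s); sh=R.T@(np.array(X)-s['tool_pos'])/.2
    out=[sh.round(3)]
    if yaw is not None:
        best=None
        for k in(-1,0,1):
            a=yaw+k*np.pi; y=np.array([np.cos(a),np.sin(a),0]);z=np.array([0,0,-1.]);x=np.cross(y,z)
            r=Ro.from_matrix(R.T@np.c_[x,y,z]).as_rotvec()
            if best is None or np.linalg.norm(r)<np.linalg.norm(best): best=r
        out.append((best/(np.pi/2)).round(3))
    return out
E
python3 - <<'E'
from h import *
s=robot.read_state(); print(toolR(s).round(3))
print(go([.241,-.55,.40]),go([.42,-.15,.33],np.radians(100)))
R=toolR(s);import pickle
c=pickle.load(open('c0.pkl','rb'))['wrist'];o,d=ray(c,c['cx'],c['cy'])
print('cam in tool',R.T@(o-s['tool_pos']),R.T@d)
E
```

```text
[[ 0.916  0.401 -0.   ]
 [ 0.401 -0.916  0.001]
 [ 0.    -0.001 -1.   ]]
[array([ 0.001,  0.003, -0.911])] [array([ 1.623, -1.469, -0.559]), array([-0.001,  0.   ,  0.152])]
cam in tool [ 0.06836189 -0.00073643 -0.16599884] [-2.46802654e-01 -2.99095877e-04  9.69065715e-01]
```

Request:
{"method": "jog_arm", "body": {
  "rows": [
    [[0,0,-0.9],[0,0,0]],
    [[0,0,-0.9],[0,0,0]],
    [[0,0,-0.9],[0,0,0]],
    [[0,0,-0.9],[0,0,0]],
    [[0,0,-0.9],[0,0,0]]
  ]
}}

```text
t: 0.65
tool_pos: [0.2412, -0.551, 0.4051]
orientation: [3.066, 0.642, 0.002]
force: [0.0, 0.0, 0.3]
opening: 0.0929
gripper_force: 0.0
```

Request:
{"method": "jog_arm", "body": {
  "rows": [
    [[0.81,-0.735,0.17],[0,0,0]],
    [[0.81,-0.735,0.17],[0,0,0]],
    [[0.81,-0.735,0.17],[0,0,0]],
    [[0.81,-0.735,0.17],[0,0,0]],
    [[0.81,-0.735,0.17],[0,0,0]]
  ]
}}

```text
t: 1.15
tool_pos: [0.331, -0.3463, 0.3626]
orientation: [-3.071, -0.647, 0.0]
force: [-0.6, -0.9, -0.6]
opening: 0.0928
gripper_force: 0.0
```

Request:
{"method": "jog_arm", "body": {
  "rows": [
    [[0.81,-0.735,0.17],[0,0,0.15]],
    [[0.81,-0.735,0.17],[0,0,0.15]],
    [[0.81,-0.735,0.17],[0,0,0.15]],
    [[0.81,-0.735,0.17],[0,0,0.15]],
    [[0.81,-0.735,0.17],[0,0,0.15]]
  ]
}}

```text
t: 1.65
tool_pos: [0.4198, -0.1469, 0.3285]
orientation: [-3.127, -0.281, 0.003]
force: [0.7, -0.4, 0.5]
opening: 0.0928
gripper_force: 0.0
```

```bash
python3 - <<'E'
from h import *
import pickle
s=robot.read_state(); print(s['t'],s['tool_pos'])
c=cam('wrist'); pickle.dump(c,open('w1.pkl','wb'))
save('w1.png',cv2.resize(c['frame'],(800,600),interpolation=cv2.INTER_CUBIC))
E
```

```text
1.65 [ 0.41976746 -0.14685815  0.32847321]
```

View pics/w1.png

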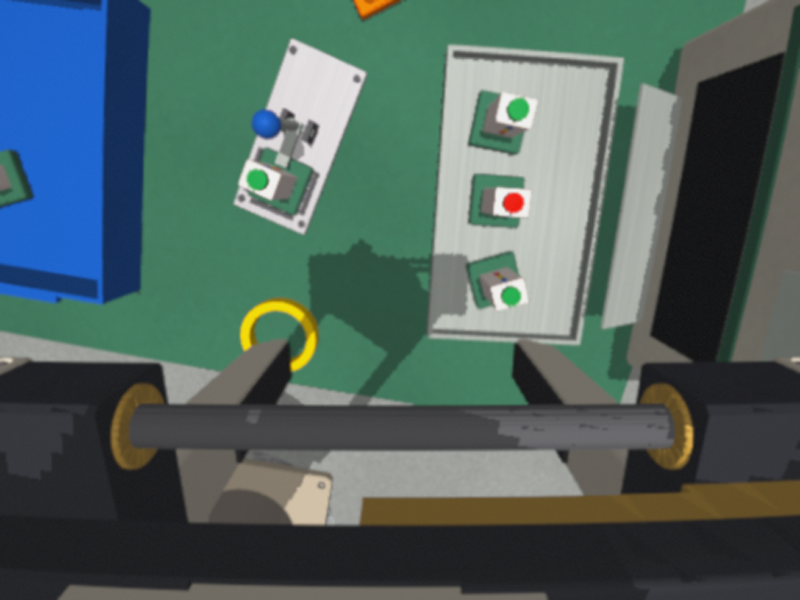

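Wrist view: the caps are at (518,109) green, (513,202) red and (511,296) green in the tray, and (257,179) green in the nest. The ball is at (266,124), and the plate corners are (292,40), (366,72), (304,233) and (235,203). The bright top faces give each unit's yaw.

```bash
cat >> h.py <<'E'
def caps(c,items,k=1,r=22):
    """items: name,(u,v) in 800x600, base height -> cap centre xy, top-face rect size & yaw of long side (unit's y)"""
    im=cv2.GaussianBlur(c['frame'],(3,3),0) if k else c['frame']
    h=cv2.cvtColor(im,cv2.COLOR_RGB2HSV); res={}
    for n,(u,v),b in items:
        u*=.64;v*=.64; roi=np.zeros(h.shape[:2],np.uint8); cv2.circle(roi,(int(u),int(v)),r,255,-1)
        col=cv2.inRange(h,(0,150,110),(8,255,255)) if n=='reject' else cv2.inRange(h,(50,150,110),(75,255,255))
        white=cv2.inRange(h,(0,0,205),(180,45,255))
        cm=cv2.bitwise_and(col,roi); M=cv2.moments(cm,True)
        cc=onz(c,M['m10']/M['m00'],M['m01']/M['m00'],b+.088)
        m=cv2.morphologyEx(cv2.bitwise_and(cv2.bitwise_or(col,white),roi),cv2.MORPH_CLOSE,np.ones((3,3)))
        nn,l,s,ce=cv2.connectedComponentsWithStats(m); i=1+np.argmax(s[1:,4])
        ct=max(cv2.findContours((l==i).astype(np.uint8),cv2.RETR_EXTERNAL,cv2.CHAIN_APPROX_NONE)[0],key=cv2.contourArea)
        P=np.array([onz(c,*p,b+.08)[:2] for p in ct[:,0].astype(float)],np.float32)
        box=cv2.boxPoints(cv2.minAreaRect(P*1000)); e=[box[1]-box[0],box[2]-box[1]]; L=[np.linalg.norm(x) for x in e]
        q=e[int(np.argmax(L))]; res[n]=(cc[:2].round(4),np.degrees(np.arctan2(q[1],q[0]))%180,np.round(L,1),(box.mean(0)/1000).round(4))
        print(n,res[n])
    return res
E
python3 - <<'E'
from h import *
import pickle
c=pickle.load(open('w1.pkl','rb'))
caps(c,[('far',(518,109),.005),('reject',(513,202),.005),('near',(511,296),.005),('nest',(257,179),.010)])
print('ball',onz(c,266*.64,124*.64,.118)[:2])
P=[onz(c,u*.64,v*.64,.010)[:2] for u,v in((292,40),(366,72),(304,233),(235,203))]
print('nest yaw',[np.degrees(np.arctan2(*(a-b)[::-1])).round(1) for a,b in((P[0],P[3]),(P[1],P[2]))],np.mean(P,0))
P=[onz(c,u*.64,v*.64,.025)[:2] for u,v in((448,46),(623,59),(580,343),(430,336))];print('tray',np.round(P,3).tolist())
S=pickle.load(open('c0.pkl','rb'))['side']
for ce,s in blobs(S,(50,110,60),(75,255,255),10):
    if s[4]<60: print(ce,onz(S,*ce,.092).round(4))
E
```

```text
far (array([ 0.5757, -0.222 ]), np.float32(88.63202), array([26.2, 34.2], dtype=float32), array([ 0.5773, -0.2232], dtype=float32))
reject (array([ 0.4961, -0.2369]), np.float32(100.551025), array([35.7, 24.6], dtype=float32), array([ 0.4958, -0.2388], dtype=float32))
near (array([ 0.4088, -0.2557]), np.float32(116.77579), array([34.3, 26.3], dtype=float32), array([ 0.4084, -0.2574], dtype=float32))
nest (array([ 0.4747, -0.0028]), np.float32(166.78008), array([37.5, 31.9], dtype=float32), array([ 0.477 , -0.0023], dtype=float32))
ball [ 0.5213265  -0.01220773]
nest yaw [np.float64(-13.6), np.float64(-13.4)] [ 0.52072596 -0.01350351]
tray [[0.636, -0.154], [0.659, -0.332], [0.354, -0.372], [0.332, -0.195]]
[310.1, 87.7] [ 0.6444 -0.732   0.092 ]
[280.4, 149.0] [ 0.5771 -0.2226  0.092 ]
[333.2, 153.9] [ 0.4094 -0.2599  0.092 ]
[228.2, 166.8] [ 0.6868 -0.0612  0.092 ]
[285.2, 191.5] [ 0.4783 -0.0087  0.092 ]
[187.2, 201.4] [0.7132 0.1411 0.092 ]
[255.1, 275.5] [0.4245 0.3228 0.092 ]
```

```bash
python3 - <<'E'
from h import *
s=robot.read_state();print(s['q'].round(2),go([.5213,-.0122,.190],np.radians(76.5)))
E
```

```text
[-0.45 -0.31  1.71  0.    1.75  0.94] [array([ 0.616, -0.559,  0.691]), array([-0.002,  0.001,  0.265])]
```

Request:
{"method": "jog_arm", "body": {
  "rows": [
    [[0.616,-0.559,0.69],[0,0,0.265]],
    [[0.616,-0.559,0.69],[0,0,0.265]],
    [[0.616,-0.559,0.69],[0,0,0.265]],
    [[0.616,-0.559,0.69],[0,0,0.265]],
    [[0.616,-0.559,0.69],[0,0,0.265]]
  ]
}}

```text
t: 2.2
tool_pos: [0.5196, -0.0159, 0.1872]
orientation: [-3.119, 0.372, 0.01]
force: [-0.2, -0.2, -0.0]
opening: 0.0927
gripper_force: 0.0
```

Request:
{"method": "jog_arm", "body": {
  "rows": [
    [[0,0,0],[0,0,0]],
    [[0,0,0],[0,0,0]]
  ]
}}

```text
t: 2.4
tool_pos: [0.5203, -0.0188, 0.1918]
orientation: [3.119, -0.373, -0.003]
force: [-0.7, 0.9, 0.1]
opening: 0.0934
gripper_force: 0.0
```

```bash
python3 - <<'E'
from h import *
s=robot.read_state();print(s['q'].round(2),s['tool_pos'],go([.5213,-.0122,.10],np.radians(76.5)))
c=cam('wrist')
for ce,st in blobs(c,(100,150,60),(125,255,255),60): print(ce,st,onz(c,*ce,.118))
save('w2.png',c['frame'])
E
```

```text
[-0.13 -0.07  1.74 -0.    1.47  1.67] [ 0.52030053 -0.01881477  0.19182095] [array([-0.002, -0.034,  0.459]), array([ 0.   ,  0.001, -0.002])]
[65.6, 188.0] [0, 129, 142, 130, 12677] [0.57262907 0.15187158 0.118     ]
[250.0, 199.5] [237, 188, 26, 24, 470] [ 0.52138822 -0.01190156  0.118     ]
[157.0, 317.4] [134, 289, 43, 47, 1231] [0.41938165 0.11460827 0.118     ]
```

View pics/w2.png

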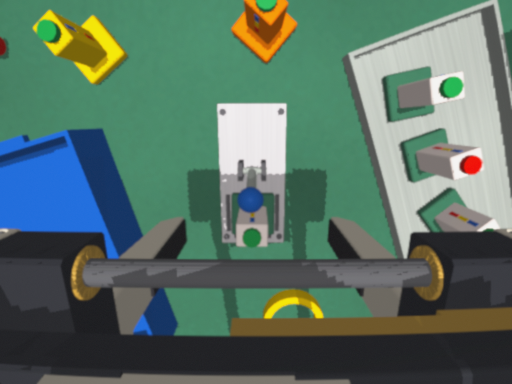

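The ball is at (250,200), centred between the fingers, and the unit c cap is at (252,237). I'll go down, grip the ball and swing it.

Request:
{"method": "jog_arm", "body": {
  "rows": [
    [[0,-0.025,0.2],[0,0,0]],
    [[0,-0.025,0.4],[0,0,0]],
    [[0,-0.025,0.455],[0,0,0]],
    [[0,-0.025,0.455],[0,0,0]],
    [[0,-0.025,0.455],[0,0,0]]
  ],
  "hand": -0.2,
  "squeeze": 15
}}

```text
t: 2.95
tool_pos: [0.5235, -0.0145, 0.104]
orientation: [3.119, -0.376, 0.004]
force: [0.6, 0.4, 0.8]
opening: 0.0583
gripper_force: 0.0
```

Request:
{"method": "jog_arm", "body": {
  "rows": [
    [[0,0,0],[0,0,0]],
    [[0,0,0],[0,0,0]],
    [[0,0,0],[0,0,0]],
    [[0,0,0],[0,0,0]],
    [[0,0,0],[0,0,0]]
  ],
  "hand": 1
}}

```text
t: 3.45
tool_pos: [0.5227, -0.0131, 0.102]
orientation: [-3.118, 0.374, -0.001]
force: [-0.5, 0.5, 1.7]
opening: 0.023
gripper_force: 15.0
```

Gripped: the opening is 23 mm on the ball.

Request:
{"method": "jog_arm", "body": {
  "rows": [
    [[0.07,0,-0.004],[0,0,0]],
    [[0.138,0,0.003],[0,0,0]],
    [[0.2,0,0.02],[0,0,0]],
    [[0.255,0,0.04],[0,0,0]],
    [[0.3,0,0.068],[0,0,0]]
  ]
}}

```text
t: 3.95
tool_pos: [0.5819, -0.0273, 0.0884]
orientation: [-3.118, 0.374, -0.002]
force: [0.9, 4.0, 3.5]
opening: 0.0229
gripper_force: 15.0
```

Request:
{"method": "jog_arm", "body": {
  "rows": [
    [[0.043,0,0.032],[0,0,0]],
    [[0.083,0,0.07],[0,0,0]],
    [[0.118,0,0.11],[0,0,0]],
    [[0.143,0,0.15],[0,0,0]],
    [[0.158,0,0.18],[0,0,0]]
  ]
}}

```text
t: 4.45
tool_pos: [0.6125, -0.0347, 0.0517]
orientation: [-3.118, 0.374, -0.003]
force: [3.2, 5.4, 7.0]
opening: 0.0232
gripper_force: 15.0
```

Request:
{"method": "jog_arm", "body": {
  "rows": [
    [[0,0,0],[0,0,0]],
    [[0,0,0],[0,0,0]],
    [[0,0,0],[0,0,0]]
  ],
  "hand": -0.2
}}

```text
t: 4.75
tool_pos: [0.6109, -0.0357, 0.0517]
orientation: [3.119, -0.375, -0.001]
force: [-0.6, -0.7, 0.3]
opening: 0.0425
gripper_force: 0.0
```

Request:
{"method": "jog_arm", "body": {
  "rows": [
    [[0,0,-0.25],[0,0,0]],
    [[0,0,-0.5],[0,0,0]],
    [[-0.2,0,-0.7],[0,0,0]],
    [[-0.4,0,-0.7],[0,0,0]],
    [[-0.4,0,-0.7],[0,0,0]]
  ]
}}

```text
t: 5.25
tool_pos: [0.5295, -0.0156, 0.1926]
orientation: [3.119, -0.374, -0.002]
force: [0.4, -0.5, -0.5]
opening: 0.0559
gripper_force: 0.0
```

```bash
python3 - <<'E'
from h import *
s=robot.read_state();print(s['tool_pos'])
c=cam('wrist')
for ce,st in blobs(c,(100,150,60),(125,255,255),60): print(ce,st,onz(c,*ce,.069))
save('w3.png',c['frame'])
n=np.array([.4747,-.002]);print('expected ball',n+.14*np.array([.972,-.233]))
for nm,lo,hi in(('g',(50,150,90),(75,255,255)),): print(blobs(c,lo,hi,30))
E
```

```text
[ 0.529547   -0.01555057  0.19264764]
[255.7, 106.7] [245, 96, 23, 23, 400] [ 0.61146083 -0.03365212  0.069     ]
[63.6, 191.5] [0, 136, 143, 122, 12072] [0.57590278 0.19776707 0.069     ]
expected ball [ 0.61078 -0.03462]
[([271.7, 9.4], [263, 0, 19, 21, 335]), ([54.3, 40.1], [45, 30, 20, 21, 335]), ([454.8, 96.0], [446, 87, 20, 19, 300]), ([256.6, 244.8], [249, 237, 16, 17, 216])]
```

View pics/w3.png

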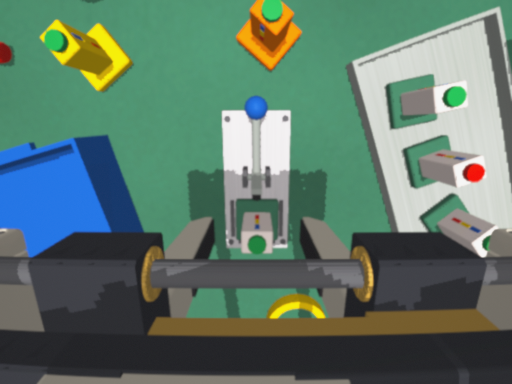

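The clamp is fully back: the ball is at (256,107), within 1 mm of its expected rest. Unit c still stands in the nest, with its cap at (257,245). Next I grasp unit c.

```bash
python3 - <<'E'
from h import *
s=robot.read_state();print(s['q'].round(2),go([.4750,-.0025,.045],np.radians(76.5)))
E
```

```text
[-0.13 -0.04  1.71 -0.    1.47  1.68] [array([-0.292,  0.001,  0.737]), array([ 0.   , -0.   , -0.002])]
```

Request:
{"method": "jog_arm", "body": {
  "rows": [
    [[-0.2,0,0],[0,0,0]],
    [[-0.29,0,0.1],[0,0,0]],
    [[-0.29,0,0.2],[0,0,0]],
    [[-0.29,0,0.3],[0,0,0]],
    [[-0.29,0,0.3],[0,0,0]]
  ],
  "hand": -0.5
}}

```text
t: 5.8
tool_pos: [0.4757, -0.0028, 0.129]
orientation: [3.119, -0.375, -0.008]
force: [-0.1, -0.5, -0.5]
opening: 0.0697
gripper_force: 0.0
```

Request:
{"method": "jog_arm", "body": {
  "rows": [
    [[0,0,0.1],[0,0,0]],
    [[0,0,0.2],[0,0,0]],
    [[0,0,0.3],[0,0,0]],
    [[0,0,0.4],[0,0,0]],
    [[0,0,0.435],[0,0,0]]
  ]
}}

```text
t: 6.3
tool_pos: [0.4768, -0.0029, 0.0438]
orientation: [3.119, -0.375, -0.004]
force: [0.1, -0.0, -0.4]
opening: 0.0693
gripper_force: 0.0
```

Request:
{"method": "jog_arm", "body": {
  "rows": [
    [[0,0,0],[0,0,0]],
    [[0,0,0],[0,0,0]],
    [[0,0,0],[0,0,0]],
    [[0,0,0],[0,0,0]],
    [[0,0,0],[0,0,0]]
  ],
  "hand": 1,
  "squeeze": 20
}}

```text
t: 6.8
tool_pos: [0.4778, -0.0028, 0.0458]
orientation: [3.119, -0.375, 0.002]
force: [-0.2, 0.0, 0.8]
opening: 0.0345
gripper_force: 0.0
```

```bash
python3 - <<'E'
from h import *
s=robot.read_state();print(s['tool_pos'],s['opening'],s['gripper_force'],s['q'].round(2))
p=s['tool_pos'].copy();p[2]+=.12
print(go(p),go([.565,.217,p[2]]),go([.565,.217,.045],0))
E
```

```text
[ 0.47775927 -0.00275171  0.04576673] 0.034542270587903094 0.0 [-0.11 -0.04  2.   -0.    1.19  1.7 ]
[array([ 0.001, -0.   , -0.6  ])] [array([ 0.164, -1.171, -0.6  ])] [array([ 0.164, -1.171,  0.004]), array([-0.001, -0.001,  0.848])]
```

Request:
{"method": "jog_arm", "body": {
  "rows": [
    [[0,0,0],[0,0,0]],
    [[0,0,0],[0,0,0]],
    [[0,0,-0.05],[0,0,0]],
    [[0,0,-0.15],[0,0,0]],
    [[0,0,-0.3],[0,0,0]]
  ],
  "hand": 1,
  "squeeze": 25
}}

```text
t: 7.3
tool_pos: [0.4753, -0.0025, 0.1041]
orientation: [-3.119, 0.375, 0.007]
force: [-0.4, 0.7, -0.1]
opening: 0.0344
gripper_force: 25.0
```

Request:
{"method": "jog_arm", "body": {
  "rows": [
    [[0,0,-0.15],[0,0,0]],
    [[0,0,-0.3],[0,0,0]],
    [[0,0,-0.3],[0,0,0]]
  ]
}}

```text
t: 7.6
tool_pos: [0.48, -0.003, 0.1703]
orientation: [-3.119, 0.375, -0.012]
force: [0.6, -0.1, -0.6]
opening: 0.0338
gripper_force: 25.0
```

Request:
{"method": "jog_arm", "body": {
  "rows": [
    [[0.02,-0.15,0],[0,0,0]],
    [[0.04,-0.35,0],[0,0,0]],
    [[0.06,-0.55,0],[0,0,0]],
    [[0.08,-0.75,0],[0,0,0]],
    [[0.115,-0.95,0],[0,0,0]]
  ]
}}

```text
t: 8.1
tool_pos: [0.544, 0.178, 0.164]
orientation: [3.119, -0.374, -0.003]
force: [-0.0, -0.4, -0.1]
opening: 0.0342
gripper_force: 25.0
```

Request:
{"method": "jog_arm", "body": {
  "rows": [
    [[0,-0.15,0],[0,0,-0.09]],
    [[0,-0.2,0],[0,0,-0.18]],
    [[0,-0.21,0],[0,0,-0.27]],
    [[0,-0.21,0],[0,0,-0.36]],
    [[0,-0.21,0],[0,0,-0.45]]
  ]
}}

```text
t: 8.6
tool_pos: [0.5537, 0.2173, 0.1636]
orientation: [3.054, 0.738, -0.004]
force: [-0.2, 0.0, -1.1]
opening: 0.0339
gripper_force: 25.0
```

Request:
{"method": "jog_arm", "body": {
  "rows": [
    [[0,0,0],[0,0,-0.09]],
    [[0,0,0],[0,0,-0.18]],
    [[0,0,0],[0,0,-0.27]],
    [[0,0,0],[0,0,-0.36]],
    [[0,0,0],[0,0,-0.45]]
  ]
}}

```text
t: 9.1
tool_pos: [0.5537, 0.2171, 0.1638]
orientation: [-2.609, -1.748, 0.003]
force: [0.3, 0.4, -1.7]
opening: 0.0339
gripper_force: 25.0
```

Request:
{"method": "jog_arm", "body": {
  "rows": [
    [[0,0,0],[0,0,-0.09]],
    [[0,0,0],[0,0,-0.18]],
    [[0,0,0],[0,0,-0.25]],
    [[0,0,0],[0,0,-0.25]],
    [[0,0,0],[0,0,-0.25]]
  ]
}}

```text
t: 9.6
tool_pos: [0.554, 0.2171, 0.1643]
orientation: [-2.229, -2.213, 0.002]
force: [0.3, 0.1, -1.5]
opening: 0.034
gripper_force: 25.0
```

```bash
python3 - <<'E'
from h import *
s=robot.read_state();print(s['tool_pos'],s['opening'],s['gripper_force'],s['q'].round(2))
print(toolR(s).round(3),go([.555,.217,.042],0))
c=cam('wrist');save('w4.png',c['frame'])
E
```

```text
[0.55401498 0.21709775 0.16425672] 0.03396634623230653 24.973549246788025 [0.29 0.15 1.57 0.   1.43 0.29]
[[ 0.007  1.    -0.001]
 [ 1.    -0.007 -0.   ]
 [-0.    -0.001 -1.   ]] [array([-0.   ,  0.006,  0.611]), array([-0.001,  0.   , -0.004])]
```

View pics/w4.png

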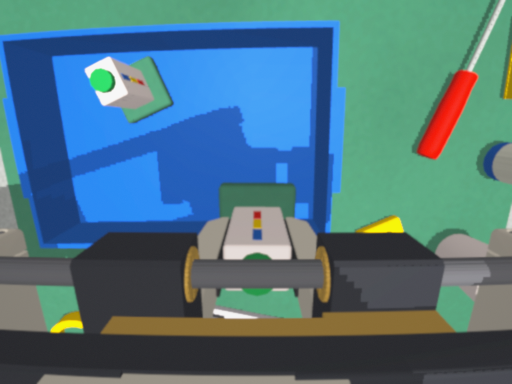

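The unit is held upright over the tote's empty half, with the foot at (257,205) and its column at (257,230). The stowed unit is at (105,82), well clear. I'll check the tote walls before descending.

```bash
python3 - <<'E'
from h import *
c=cam('wrist')
for u,v,z in((40,246,.07),(338,25,.07),(336,190,.07),(2,38,.07),(316,235,.005),(312,48,.005),(55,232,.005)): print(u,v,onz(c,u,v,z)[:2].round(3))
E
```

```text
40 246 [0.319 0.161]
338 25 [0.626 0.369]
336 190 [0.632 0.221]
2 38 [0.322 0.367]
316 235 [0.63  0.145]
312 48 [0.616 0.366]
55 232 [0.286 0.15 ]
```

Request:
{"method": "jog_arm", "body": {
  "rows": [
    [[0,0.005,0.15],[0,0,0]],
    [[0,0.005,0.3],[0,0,0]],
    [[0,0.005,0.42],[0,0,0]],
    [[0,0.005,0.5],[0,0,0]],
    [[0,0.005,0.5],[0,0,0]]
  ]
}}

```text
t: 10.2
tool_pos: [0.5534, 0.2166, 0.0621]
orientation: [-2.225, -2.215, 0.007]
force: [-0.6, -0.5, -1.0]
opening: 0.0337
gripper_force: 25.0
```

Request:
{"method": "jog_arm", "body": {
  "rows": [
    [[0,0,0.03],[0,0,0]],
    [[0,0,0.06],[0,0,0]],
    [[0,0,0.08],[0,0,0]],
    [[0,0,0.1],[0,0,0]],
    [[0,0,0.1],[0,0,0]]
  ]
}}

```text
t: 10.7
tool_pos: [0.5553, 0.2172, 0.0447]
orientation: [-2.225, -2.217, 0.001]
force: [-0.2, 0.2, -1.1]
opening: 0.0341
gripper_force: 25.0
```

Request:
{"method": "jog_arm", "body": {
  "rows": [
    [[0,0,0.005],[0,0,0]],
    [[0,0,0.01],[0,0,0]],
    [[0,0,0.01],[0,0,0]]
  ]
}}

```text
t: 11.0
tool_pos: [0.5556, 0.2172, 0.0431]
orientation: [2.225, 2.218, 0.0]
force: [-0.6, 0.7, -1.3]
opening: 0.0337
gripper_force: 25.0
```

Request:
{"method": "jog_arm", "body": {
  "rows": [
    [[0,0,0.005],[0,0,0]],
    [[0,0,0.01],[0,0,0]],
    [[0,0,0.012],[0,0,0]]
  ]
}}

```text
t: 11.3
tool_pos: [0.5556, 0.2172, 0.0408]
orientation: [2.225, 2.218, 0.0]
force: [-1.4, -0.6, 3.9]
opening: 0.0337
gripper_force: 25.0
```

Request:
{"method": "jog_arm", "body": {
  "rows": [
    [[0,0,0.004],[0,0,0]],
    [[0,0,0.008],[0,0,0]],
    [[0,0,0.008],[0,0,0]]
  ]
}}

```text
t: 11.6
tool_pos: [0.5561, 0.2174, 0.0408]
orientation: [2.225, 2.217, 0.002]
force: [-3.6, -3.0, 11.4]
opening: 0.0336
gripper_force: 25.0
```

Contact made. Releasing partly and retreating up.

Request:
{"method": "jog_arm", "body": {
  "rows": [
    [[0,0,-0.01],[0,0,0]],
    [[0,0,-0.01],[0,0,0]],
    [[0,0,-0.01],[0,0,0]],
    [[0,0,-0.01],[0,0,0]],
    [[0,0,-0.01],[0,0,0]]
  ],
  "hand": -0.2
}}

```text
t: 12.1
tool_pos: [0.5553, 0.2172, 0.0408]
orientation: [-2.225, -2.217, 0.001]
force: [-0.2, -0.7, 0.2]
opening: 0.056
gripper_force: 0.0
```

Request:
{"method": "jog_arm", "body": {
  "rows": [
    [[0,0,-0.12],[0,0,0]],
    [[0,0,-0.3],[0,0,0]],
    [[0,0,-0.55],[0,0,0]],
    [[0,0,-0.75],[0,0,0]],
    [[0,0,-0.75],[0,0,0]]
  ]
}}

```text
t: 12.6
tool_pos: [0.5594, 0.2185, 0.1992]
orientation: [2.221, 2.214, 0.017]
force: [-0.1, 0.3, 0.5]
opening: 0.0558
gripper_force: 0.0
```

```bash
python3 - <<'E'
from h import *
s=robot.read_state();print(s['tool_pos'],s['q'].round(2))
for yaw in(88.6,116.8): print(yaw,go([.5765,-.2225,.20],np.radians(yaw)) if yaw<100 else go([.4088,-.2565,.2],np.radians(yaw)))
c=cam('scene')
for ce,st in blobs(c,(50,140,90),(75,255,255),8):
    if st[4]<40: print(ce,onz(c,*ce,.089).round(3))
E
```

```text
[0.55941778 0.21846522 0.19918265] [0.29 0.13 1.53 0.   1.48 0.29]
88.6 [array([-2.204,  0.093, -0.011]), array([ 0.008,  0.004, -0.987])]
116.8 [array([-2.377, -0.745, -0.021]), array([ 0.005, -0.006,  0.7  ])]
[70.4, 146.0] [ 0.315 -0.527  0.089]
[148.7, 161.5] [ 0.404 -0.258  0.089]
[345.0, 163.8] [0.422 0.325 0.089]
[311.8, 192.7] [0.555 0.216 0.089]
[149.5, 198.0] [ 0.575 -0.222  0.089]
[202.3, 227.9] [ 0.692 -0.067  0.089]
[284.9, 235.5] [0.719 0.136 0.089]
```

Request:
{"method": "jog_arm", "body": {
  "rows": [
    [[-1,0,0],[0,0,0]],
    [[-1,0,0],[0,0,0]],
    [[-1,0,0],[0,0,0]],
    [[-1,0,0],[0,0,0]],
    [[-1,0,0],[0,0,0]]
  ]
}}

```text
t: 13.15
tool_pos: [0.5537, 0.0116, 0.189]
orientation: [-2.231, -2.211, 0.005]
force: [-0.6, 0.3, 0.1]
opening: 0.0556
gripper_force: 0.0
```

Request:
{"method": "jog_arm", "body": {
  "rows": [
    [[-1,0.09,0],[0,0,0]],
    [[-1,0.09,0],[0,0,0]],
    [[-1,0.09,0],[0,0,0]],
    [[-1,0.09,0],[0,0,0]],
    [[-1,0.09,0],[0,0,0]]
  ]
}}

```text
t: 13.65
tool_pos: [0.5711, -0.1879, 0.1889]
orientation: [-2.23, -2.211, 0.004]
force: [-0.5, 0.5, 0.5]
opening: 0.0559
gripper_force: 0.0
```

Request:
{"method": "jog_arm", "body": {
  "rows": [
    [[-0.2,0,0],[0,0,0.47]],
    [[-0.2,0,0],[0,0,0.47]],
    [[-0.2,0,0],[0,0,0.47]],
    [[-0.2,0,0],[0,0,0.47]],
    [[-0.2,0,0],[0,0,0.47]]
  ]
}}

```text
t: 14.15
tool_pos: [0.5715, -0.2215, 0.189]
orientation: [-2.877, -1.256, 0.002]
force: [0.0, -0.7, -0.4]
opening: 0.0558
gripper_force: 0.0
```

Request:
{"method": "jog_arm", "body": {
  "rows": [
    [[0,0,0],[0,0,0.47]],
    [[0,0,0],[0,0,0.47]],
    [[0,0,0],[0,0,0.47]],
    [[0,0,0],[0,0,0.47]],
    [[0,0,0],[0,0,0.47]]
  ]
}}

```text
t: 14.65
tool_pos: [0.5716, -0.2213, 0.1891]
orientation: [-3.137, -0.134, 0.004]
force: [-0.3, 0.2, 1.2]
opening: 0.0556
gripper_force: 0.0
```

Request:
{"method": "jog_arm", "body": {
  "rows": [
    [[0,0,0],[0,0,0.073]],
    [[0,0,0],[0,0,0.073]],
    [[0,0,0],[0,0,0.073]]
  ]
}}

```text
t: 14.95
tool_pos: [0.5717, -0.2218, 0.1898]
orientation: [-3.14, 0.031, 0.002]
force: [-0.5, -0.2, 0.1]
opening: 0.0559
gripper_force: 0.0
```

```bash
python3 - <<'E'
from h import *
s=robot.read_state();print(s['tool_pos'],s['q'].round(2),s['opening'])
print(go([.5765,-.2225,.041],np.radians(88.6)))
c=cam('wrist'); print([ (proj(c,[*p,.093])).round(0) for p in((.5765,-.2225),(.496,-.238))])
for ce,st in blobs(c,(50,140,90),(75,255,255),60): print(ce,st,onz(c,*ce,.093).round(4))
save('w5.png',c['frame'])
E
```

```text
[ 0.57171394 -0.22184434  0.18981891] [-0.45  0.18  1.48  0.    1.48  1.14] 0.05590708632507729
[array([0.025, 0.004, 0.744]), array([-0.001,  0.001,  0.003])]
[array([258., 188.]), array([274., 261.])]
[91.8, 72.6] [82, 63, 21, 20, 337] [ 0.689  -0.0716  0.093 ]
[258.2, 187.4] [250, 179, 17, 18, 227] [ 0.5772 -0.2225  0.093 ]
```

View pics/w5.png

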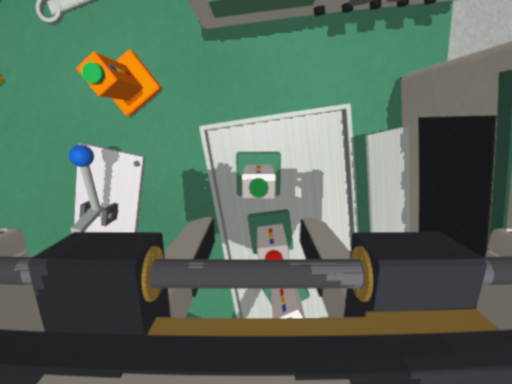

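The unit's green cap is at (258,187) with its top face square to the tool. The red reject, at (274,258), is behind and clear of the fingers' line. Descending to grip.

Request:
{"method": "jog_arm", "body": {
  "rows": [
    [[0.027,0,0.1],[0,0,0]],
    [[0.027,0,0.3],[0,0,0]],
    [[0.027,0,0.5],[0,0,0]],
    [[0.027,0,0.65],[0,0,0]],
    [[0.027,0,0.735],[0,0,0]]
  ]
}}

```text
t: 15.5
tool_pos: [0.5753, -0.2217, 0.0403]
orientation: [-3.139, 0.034, 0.007]
force: [-1.3, 0.3, -0.1]
opening: 0.0563
gripper_force: 0.0
```

Request:
{"method": "jog_arm", "body": {
  "rows": [
    [[0,0,0],[0,0,0]],
    [[0,0,0],[0,0,0]],
    [[0,0,0],[0,0,0]],
    [[0,0,0],[0,0,0]],
    [[0,0,0],[0,0,0]]
  ],
  "hand": 1,
  "squeeze": 25
}}

```text
t: 16.0
tool_pos: [0.5791, -0.2237, 0.0466]
orientation: [3.14, -0.037, 0.006]
force: [-0.7, 0.7, 6.8]
opening: 0.0338
gripper_force: 25.0
```

Request:
{"method": "jog_arm", "body": {
  "rows": [
    [[0,0,0],[0,0,0]],
    [[0,0,-0.05],[0,0,0]],
    [[0,0,-0.15],[0,0,0]],
    [[0,0,-0.35],[0,0,0]],
    [[0,0,-0.55],[0,0,0]]
  ]
}}

```text
t: 16.5
tool_pos: [0.5764, -0.2225, 0.1549]
orientation: [-3.14, 0.037, 0.003]
force: [0.7, -0.6, -1.8]
opening: 0.0338
gripper_force: 25.0
```

```bash
python3 - <<'E'
from h import *
s=robot.read_state();print(s['tool_pos'],s['q'].round(2),s['opening'],s['gripper_force'])
print(go([.47,.217,.18],np.radians(0)))
E
```

```text
[ 0.57638943 -0.22248054  0.15485409] [-0.45  0.22  1.51 -0.    1.42  1.14] 0.03383689606712829 24.965792298316956
[array([-0.584, -2.184, -0.122]), array([0.001, 0.002, 0.985])]
```

Request:
{"method": "jog_arm", "body": {
  "rows": [
    [[-0.05,-0.15,-0.12],[0,0,0]],
    [[-0.1,-0.35,-0.12],[0,0,0]],
    [[-0.17,-0.57,-0.12],[0,0,0]],
    [[-0.23,-0.79,-0.12],[0,0,0]],
    [[-0.29,-1,-0.12],[0,0,0]]
  ]
}}

```text
t: 17.0
tool_pos: [0.5233, -0.02, 0.1788]
orientation: [-3.141, 0.038, -0.001]
force: [0.2, 0.1, -1.1]
opening: 0.0339
gripper_force: 25.0
```

Request:
{"method": "jog_arm", "body": {
  "rows": [
    [[-0.06,-0.22,0],[0,0,0]],
    [[-0.12,-0.44,0],[0,0,0]],
    [[-0.18,-0.66,0],[0,0,0]],
    [[-0.24,-0.86,0],[0,0,0]],
    [[-0.29,-1,0],[0,0,0]]
  ]
}}

```text
t: 17.5
tool_pos: [0.4699, 0.1821, 0.1789]
orientation: [-3.141, 0.035, -0.001]
force: [1.1, 0.0, -1.9]
opening: 0.0338
gripper_force: 25.0
```

Request:
{"method": "jog_arm", "body": {
  "rows": [
    [[0,-0.1,0],[0,0,-0.09]],
    [[0,-0.16,0],[0,0,-0.18]],
    [[0,-0.184,0],[0,0,-0.27]],
    [[0,-0.184,0],[0,0,-0.36]],
    [[0,-0.184,0],[0,0,-0.45]]
  ]
}}

```text
t: 18.0
tool_pos: [0.4716, 0.2168, 0.1787]
orientation: [2.957, 1.062, 0.0]
force: [0.6, 0.9, -0.6]
opening: 0.0338
gripper_force: 25.0
```

Request:
{"method": "jog_arm", "body": {
  "rows": [
    [[0,0,0],[0,0,-0.09]],
    [[0,0,0],[0,0,-0.18]],
    [[0,0,0],[0,0,-0.27]],
    [[0,0,0],[0,0,-0.36]],
    [[0,0,0],[0,0,-0.45]]
  ]
}}

```text
t: 18.5
tool_pos: [0.4717, 0.2164, 0.1787]
orientation: [2.407, 2.019, 0.0]
force: [0.4, -0.4, -2.4]
opening: 0.0338
gripper_force: 25.0
```

Request:
{"method": "jog_arm", "body": {
  "rows": [
    [[0,0,0],[0,0,-0.07]],
    [[0,0,0],[0,0,-0.115]],
    [[0,0,0],[0,0,-0.115]],
    [[0,0,0],[0,0,-0.115]]
  ]
}}

```text
t: 18.9
tool_pos: [0.4718, 0.2165, 0.1785]
orientation: [2.224, 2.219, 0.0]
force: [-0.0, 0.7, -2.3]
opening: 0.034
gripper_force: 25.0
```

```bash
python3 - <<'E'
from h import *
s=robot.read_state();print(s['tool_pos'],s['q'].round(2),s['opening'],s['gripper_force'])
print(go([.47,.217,.052],np.radians(0)))
E
```

```text
[0.471819   0.21646805 0.17849322] [ 0.33 -0.07  1.76 -0.    1.44  0.33] 0.03400394828637217 24.96536135673523
[array([ 0.003, -0.009,  0.632]), array([ 0.   , -0.   , -0.002])]
```

Request:
{"method": "jog_arm", "body": {
  "rows": [
    [[0,-0.008,0.15],[0,0,0]],
    [[0,-0.008,0.35],[0,0,0]],
    [[0,-0.008,0.5],[0,0,0]],
    [[0,-0.008,0.6],[0,0,0]],
    [[0,-0.008,0.62],[0,0,0]]
  ]
}}

```text
t: 19.4
tool_pos: [0.4679, 0.2157, 0.0511]
orientation: [-2.222, -2.217, 0.007]
force: [-0.7, -0.0, -0.9]
opening: 0.0337
gripper_force: 25.0
```

Request:
{"method": "jog_arm", "body": {
  "rows": [
    [[0,0,0.01],[0,0,0]],
    [[0,0,0.02],[0,0,0]],
    [[0,0,0.03],[0,0,0]],
    [[0,0,0.03],[0,0,0]],
    [[0,0,0.03],[0,0,0]]
  ]
}}

```text
t: 19.9
tool_pos: [0.4707, 0.2167, 0.0487]
orientation: [2.222, 2.221, 0.002]
force: [-0.0, -0.5, -1.6]
opening: 0.034
gripper_force: 25.0
```

Request:
{"method": "jog_arm", "body": {
  "rows": [
    [[0,0,0.005],[0,0,0]],
    [[0,0,0.01],[0,0,0]],
    [[0,0,0.01],[0,0,0]]
  ]
}}

```text
t: 20.2
tool_pos: [0.4705, 0.2166, 0.0466]
orientation: [2.222, 2.221, 0.001]
force: [-2.1, -0.3, 4.5]
opening: 0.034
gripper_force: 25.0
```

Request:
{"method": "jog_arm", "body": {
  "rows": [
    [[0,0,0.003],[0,0,0]],
    [[0,0,0.005],[0,0,0]],
    [[0,0,0.005],[0,0,0]]
  ]
}}

```text
t: 20.5
tool_pos: [0.4706, 0.2166, 0.0466]
orientation: [2.222, 2.221, 0.001]
force: [-6.2, -3.0, 14.1]
opening: 0.0341
gripper_force: 25.0
```

Request:
{"method": "jog_arm", "body": {
  "rows": [
    [[0,0,-0.008],[0,0,0]],
    [[0,0,-0.008],[0,0,0]],
    [[0,0,-0.008],[0,0,0]],
    [[0,0,-0.008],[0,0,0]],
    [[0,0,-0.008],[0,0,0]]
  ],
  "hand": -0.2
}}

```text
t: 21.0
tool_pos: [0.4701, 0.2165, 0.0464]
orientation: [-2.222, -2.221, 0.0]
force: [-0.2, 0.2, 0.4]
opening: 0.0562
gripper_force: 0.0
```

Request:
{"method": "jog_arm", "body": {
  "rows": [
    [[0,0,-0.12],[0,0,0]],
    [[0,0,-0.3],[0,0,0]],
    [[0,0,-0.55],[0,0,0]],
    [[0,0,-0.75],[0,0,0]],
    [[0,0,-0.75],[0,0,0]]
  ]
}}

```text
t: 21.5
tool_pos: [0.4739, 0.2178, 0.204]
orientation: [2.218, 2.218, 0.016]
force: [1.4, -0.2, 0.2]
opening: 0.0559
gripper_force: 0.0
```

```bash
python3 - <<'E'
from h import *
s=robot.read_state();print(s['tool_pos'],s['q'].round(2))
print(go([.4088,-.2575,.2],np.radians(116.8)))
c=cam('scene')
for ce,st in blobs(c,(50,140,90),(75,255,255),8)+blobs(c,(0,150,90),(6,255,255),15):
    if st[4]<40: print(ce,onz(c,*ce,.089).round(3))
E
```

```text
[0.47392133 0.21781568 0.20401611] [ 0.33 -0.09  1.74  0.    1.48  0.33]
[array([-2.377, -0.325,  0.008]), array([ 0.005, -0.006,  0.702])]
[70.4, 145.8] [ 0.314 -0.528  0.089]
[148.7, 161.5] [ 0.404 -0.258  0.089]
[345.0, 163.8] [0.422 0.325 0.089]
[309.0, 173.8] [0.47  0.216 0.089]
[312.0, 192.5] [0.555 0.216 0.089]
[202.3, 227.9] [ 0.692 -0.067  0.089]
[285.1, 235.5] [0.719 0.137 0.089]
[62.8, 166.5] [ 0.427 -0.512  0.089]
[149.8, 179.5] [ 0.493 -0.238  0.089]
[331.9, 267.5] [0.821 0.236 0.089]
```

Request:
{"method": "jog_arm", "body": {
  "rows": [
    [[-1,-0.16,0],[0,0,0]],
    [[-1,-0.16,0],[0,0,0]],
    [[-1,-0.16,0],[0,0,0]],
    [[-1,-0.16,0],[0,0,0]],
    [[-1,-0.16,0],[0,0,0]]
  ]
}}

```text
t: 22.05
tool_pos: [0.4365, 0.0117, 0.1948]
orientation: [-2.228, -2.214, 0.005]
force: [0.2, -0.3, 0.4]
opening: 0.0556
gripper_force: 0.0
```

Request:
{"method": "jog_arm", "body": {
  "rows": [
    [[-1,-0.165,0],[0,0,0]],
    [[-1,-0.165,0],[0,0,0]],
    [[-1,-0.165,0],[0,0,0]],
    [[-1,-0.165,0],[0,0,0]],
    [[-1,-0.165,0],[0,0,0]]
  ]
}}

```text
t: 22.55
tool_pos: [0.4034, -0.1876, 0.1951]
orientation: [-2.227, -2.214, 0.003]
force: [0.5, 0.3, 0.4]
opening: 0.0558
gripper_force: 0.0
```

Request:
{"method": "jog_arm", "body": {
  "rows": [
    [[-0.37,0,0],[0,0,0.47]],
    [[-0.37,0,0],[0,0,0.47]],
    [[-0.37,0,0],[0,0,0.47]],
    [[-0.37,0,0],[0,0,0.47]],
    [[-0.37,0,0],[0,0,0.47]]
  ]
}}

```text
t: 23.05
tool_pos: [0.4051, -0.2561, 0.1949]
orientation: [-2.875, -1.26, 0.001]
force: [0.5, 0.9, -0.7]
opening: 0.0562
gripper_force: 0.0
```

Request:
{"method": "jog_arm", "body": {
  "rows": [
    [[0,0,0],[0,0,0.232]],
    [[0,0,0],[0,0,0.232]],
    [[0,0,0],[0,0,0.232]],
    [[0,0,0],[0,0,0.232]],
    [[0,0,0],[0,0,0.232]]
  ]
}}

```text
t: 23.55
tool_pos: [0.4052, -0.2564, 0.1956]
orientation: [-3.054, -0.733, 0.001]
force: [-0.5, -0.1, -0.8]
opening: 0.0555
gripper_force: 0.0
```

```bash
python3 - <<'E'
from h import *
s=robot.read_state();print(s['tool_pos'],s['q'].round(2),s['opening'])
print(go([.4088,-.2565,.041],np.radians(116.8)))
c=cam('wrist'); print([ (proj(c,[*p,.093])).round(0) for p in((.4088,-.2565),(.496,-.238))])
for ce,st in blobs(c,(50,140,90),(75,255,255),60): print(ce,st,onz(c,*ce,.093).round(4))
save('w6.png',c['frame'])
E
```

```text
[ 0.40520039 -0.25639786  0.19564628] [-0.67 -0.19  1.84  0.    1.49  0.43] 0.0554816413610743
[array([0.016, 0.01 , 0.773]), array([-0.001,  0.   ,  0.002])]
[array([259., 189.]), array([284., 100.])]
[259.3, 188.2] [252, 180, 16, 17, 218] [ 0.4093 -0.2562  0.093 ]
```

View pics/w6.png

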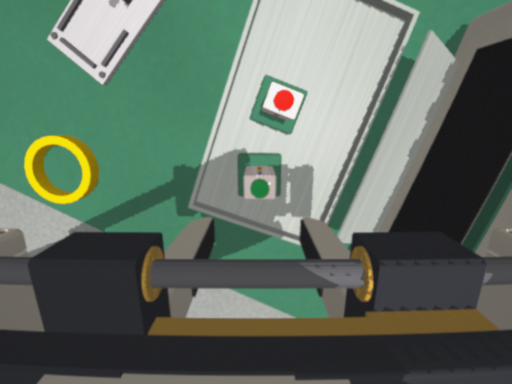

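The unit's green cap is at (259,188), square to the tool. The red reject at (284,100) is ahead and clear. Gripping at the earlier-proven height.

Request:
{"method": "jog_arm", "body": {
  "rows": [
    [[0.018,0.01,0.1],[0,0,0]],
    [[0.018,0.01,0.3],[0,0,0]],
    [[0.018,0.01,0.5],[0,0,0]],
    [[0.018,0.01,0.68],[0,0,0]],
    [[0.018,0.01,0.76],[0,0,0]]
  ]
}}

```text
t: 24.1
tool_pos: [0.407, -0.2555, 0.0405]
orientation: [-3.051, -0.73, 0.005]
force: [-1.0, 0.7, -0.1]
opening: 0.056
gripper_force: 0.0
```

Request:
{"method": "jog_arm", "body": {
  "rows": [
    [[0,0,0],[0,0,0]],
    [[0,0,0],[0,0,0]],
    [[0,0,0],[0,0,0]],
    [[0,0,0],[0,0,0]],
    [[0,0,0],[0,0,0]]
  ],
  "hand": 1,
  "squeeze": 25
}}

```text
t: 24.6
tool_pos: [0.4104, -0.2585, 0.0464]
orientation: [3.054, 0.728, 0.003]
force: [0.4, 1.1, 5.9]
opening: 0.034
gripper_force: 25.0
```

Request:
{"method": "jog_arm", "body": {
  "rows": [
    [[0,0,0],[0,0,0]],
    [[0,0,-0.05],[0,0,0]],
    [[0,0,-0.2],[0,0,0]],
    [[0,0,-0.45],[0,0,0]],
    [[0,0,-0.67],[0,0,0]]
  ]
}}

```text
t: 25.1
tool_pos: [0.4087, -0.2573, 0.1808]
orientation: [-3.056, -0.728, 0.001]
force: [1.1, -1.1, -0.7]
opening: 0.034
gripper_force: 25.0
```

```bash
python3 - <<'E'
from h import *
s=robot.read_state();print(s['tool_pos'],s['q'].round(2),s['opening'],s['gripper_force'])
print(go([.385,.217,.18],np.radians(0)))
E
```

```text
[ 0.40871068 -0.25726773  0.18076137] [-0.67 -0.17  1.85 -0.    1.46  0.44] 0.03403376780504618 24.993963539600372
[array([ 0.963, -2.17 ,  0.005]), array([-0.   , -0.   , -0.702])]
```

Request:
{"method": "jog_arm", "body": {
  "rows": [
    [[0.05,-0.12,0],[0,0,0]],
    [[0.13,-0.3,0],[0,0,0]],
    [[0.23,-0.5,0],[0,0,0]],
    [[0.33,-0.73,0],[0,0,0]],
    [[0.42,-0.95,0],[0,0,0]]
  ]
}}

```text
t: 25.6
tool_pos: [0.398, -0.0486, 0.1793]
orientation: [3.056, 0.727, 0.001]
force: [0.6, -0.5, -1.3]
opening: 0.034
gripper_force: 25.0
```

Request:
{"method": "jog_arm", "body": {
  "rows": [
    [[0.09,-0.2,0],[0,0,0]],
    [[0.18,-0.4,0],[0,0,0]],
    [[0.27,-0.6,0],[0,0,0]],
    [[0.36,-0.8,0],[0,0,0]],
    [[0.43,-0.96,0],[0,0,0]]
  ]
}}

```text
t: 26.1
tool_pos: [0.3881, 0.1622, 0.1795]
orientation: [-3.055, -0.73, -0.002]
force: [0.2, -1.3, -0.9]
opening: 0.0336
gripper_force: 25.0
```

Request:
{"method": "jog_arm", "body": {
  "rows": [
    [[0.06,-0.13,0],[0,0,-0.09]],
    [[0.1,-0.22,0],[0,0,-0.18]],
    [[0.117,-0.255,0],[0,0,-0.27]],
    [[0.117,-0.255,0],[0,0,-0.36]],
    [[0.117,-0.255,0],[0,0,-0.45]]
  ]
}}

```text
t: 26.6
tool_pos: [0.3863, 0.2164, 0.1791]
orientation: [2.609, 1.75, -0.0]
force: [0.5, -0.6, -0.8]
opening: 0.0337
gripper_force: 25.0
```

Request:
{"method": "jog_arm", "body": {
  "rows": [
    [[0,0,0],[0,0,-0.09]],
    [[0,0,0],[0,0,-0.18]],
    [[0,0,0],[0,0,-0.252]],
    [[0,0,0],[0,0,-0.252]],
    [[0,0,0],[0,0,-0.252]]
  ]
}}

```text
t: 27.1
tool_pos: [0.3866, 0.216, 0.179]
orientation: [2.226, 2.217, 0.0]
force: [-0.3, -0.0, -1.9]
opening: 0.0339
gripper_force: 25.0
```

```bash
python3 - <<'E'
from h import *
s=robot.read_state();print(s['tool_pos'],s['q'].round(2),s['opening'],s['gripper_force'])
print(go([.387,.217,.052],np.radians(0)))
E
```

```text
[0.3865786  0.21601195 0.17901761] [ 0.39 -0.29  1.96 -0.    1.47  0.4 ] 0.033949844076473175 24.99302476644516
[array([0.005, 0.002, 0.635]), array([ 0.   , -0.   , -0.002])]
```

Request:
{"method": "jog_arm", "body": {
  "rows": [
    [[0.003,0,0.15],[0,0,0]],
    [[0.003,0,0.35],[0,0,0]],
    [[0.003,0,0.5],[0,0,0]],
    [[0.003,0,0.6],[0,0,0]],
    [[0.003,0,0.63],[0,0,0]]
  ]
}}

```text
t: 27.6
tool_pos: [0.3846, 0.2158, 0.0502]
orientation: [-2.224, -2.217, 0.007]
force: [-0.3, 0.1, -1.9]
opening: 0.0336
gripper_force: 25.0
```

Request:
{"method": "jog_arm", "body": {
  "rows": [
    [[0,0,0.01],[0,0,0]],
    [[0,0,0.02],[0,0,0]],
    [[0,0,0.02],[0,0,0]],
    [[0,0,0.025],[0,0,0]],
    [[0,0,0.025],[0,0,0]]
  ]
}}

```text
t: 28.1
tool_pos: [0.3871, 0.2169, 0.0483]
orientation: [2.222, 2.221, 0.002]
force: [0.8, -0.0, -1.9]
opening: 0.0336
gripper_force: 25.0
```

Request:
{"method": "jog_arm", "body": {
  "rows": [
    [[0,0,0.005],[0,0,0]],
    [[0,0,0.01],[0,0,0]],
    [[0,0,0.01],[0,0,0]]
  ]
}}

```text
t: 28.4
tool_pos: [0.3868, 0.2168, 0.0463]
orientation: [2.222, 2.221, 0.0]
force: [-3.8, -1.2, 6.1]
opening: 0.0337
gripper_force: 25.0
```

Contact made. Releasing and rising.

Request:
{"method": "jog_arm", "body": {
  "rows": [
    [[0,0,-0.004],[0,0,0]],
    [[0,0,-0.004],[0,0,0]],
    [[0,0,-0.004],[0,0,0]],
    [[0,0,-0.004],[0,0,0]],
    [[0,0,-0.004],[0,0,0]]
  ],
  "hand": -0.2
}}

```text
t: 28.9
tool_pos: [0.3865, 0.2166, 0.0463]
orientation: [-2.222, -2.221, 0.0]
force: [0.5, -0.1, 1.4]
opening: 0.0553
gripper_force: 0.0
```

Request:
{"method": "jog_arm", "body": {
  "rows": [
    [[0,0,-0.12],[0,0,0]],
    [[0,0,-0.3],[0,0,0]],
    [[0,0,-0.55],[0,0,0]],
    [[0,0,-0.8],[0,0,0]],
    [[0,0,-0.9],[0,0,0]]
  ]
}}

```text
t: 29.4
tool_pos: [0.3885, 0.2175, 0.2321]
orientation: [2.22, 2.219, 0.011]
force: [1.5, 1.1, -0.9]
opening: 0.0557
gripper_force: 0.0
```

Request:
{"method": "jog_arm", "body": {
  "rows": [
    [[0,0,-0.2],[0,0,0]],
    [[0,0,-0.2],[0,0,0]],
    [[0,0,-0.2],[0,0,0]]
  ]
}}

```text
t: 29.7
tool_pos: [0.3872, 0.2169, 0.2674]
orientation: [2.221, 2.22, 0.003]
force: [0.6, -0.3, -0.5]
opening: 0.0556
gripper_force: 0.0
```

```bash
python3 - <<'E'
from h import *
s=robot.read_state();print(s['t'],s['tool_pos'])
c=cam('scene');c2=cam('side')
for ce,st in blobs(c,(50,140,90),(75,255,255),8)+blobs(c,(0,150,90),(6,255,255),15)+blobs(c,(105,120,60),(125,255,255),20):
    if st[4]<50: print(ce,onz(c,*ce,.089).round(3))
save('end.png',np.vstack([c['frame'][130:270,60:420],c2['frame'][130:350,140:500]]))
E
```

```text
29.7 [0.38723347 0.216907   0.26742651]
[70.5, 145.8] [ 0.314 -0.527  0.089]
[307.4, 157.1] [0.386 0.218 0.089]
[345.0, 163.8] [0.422 0.325 0.089]
[309.0, 173.8] [0.47  0.216 0.089]
[312.1, 192.4] [0.554 0.217 0.089]
[202.3, 227.9] [ 0.692 -0.067  0.089]
[285.1, 235.5] [0.719 0.137 0.089]
[62.9, 166.5] [ 0.427 -0.512  0.089]
[149.9, 179.6] [ 0.493 -0.237  0.089]
[331.9, 267.5] [0.821 0.236 0.089]
[219.0, 211.8] [ 0.632 -0.03   0.089]
[331.5, 312.1] [0.939 0.221 0.089]
```

View pics/end.png

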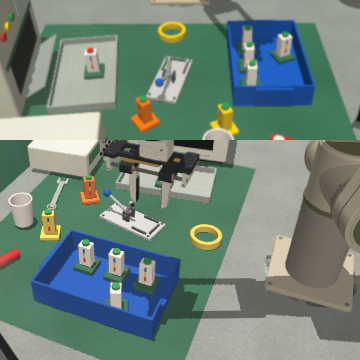

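All three units stand upright in the tote: caps at (87,242), (116,254) and (147,262) in the lower half of the picture. The stowed unit, at (116,288), hasn't moved. The reject is alone in the tray at (91,52), and the clamp is back with its ball at (107,192). Handing in.

```bash
python3 -c "
from plant import robot
print(robot.close_job())"
```

```text
the job is handed in; nothing more can be done
None
```

I handed the job in after about 30 s: all three green-capped units stand upright in the tote, the clamp is fully back, and the reject and the stowed unit are where they started; the hand-in returned no verdict.

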